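# Hang the painted sign on the drying hook

## Robot

A 7-joint arm with a two-finger parallel gripper is mounted at the origin on the work surface. World frame = base frame: x ahead of the robot, y to its left, z up, the work surface at z = 0. Lengths are in m, angles in rad, forces in N, time in s.
With the tool pointing down it reaches from about 0.4 to 0.875 m from the base axis. Payload 19.3 kg.
Tool frame: the origin (TCP) lies at the very end of the fingers, on their centre line; the grasp point (between the pads) lies 19 mm behind it; z points along the fingers, y is the line along which they close (so a half turn about z gives the same grasp; the last joint's range is limited). The gripper opens to 85 mm and grips with 20 to 120 N. Pads are 22 mm wide; open, the fingers measure 114 mm over their backs; the gripper's body (76 mm by 85 mm) begins 54 mm behind the grasp point. The pads swing forward as they close: fully open they stand 13 mm farther back than shut.
Start: joints at [-1.398, 0.521, -0.036, 1.599, 0.021, 1.021, -0.113], TCP at [0.15, 0.607, 0.231] pointing down, gripper open.
Joint ranges: [-2.91, 2.91], [-0.3, 2.13], [-1.5, 1.42], [0.17, 2.43], [-1.26, 4.41], [0.16, 1.93], [-2.52, 2.52]. Speed limits (rad/s): [1.89, 1.89, 2.39, 2.39, 3.01, 3.01, 3.01].

## Interface

Orientations are given as [roll, pitch, yaw] about the fixed x, y, z axes, in that order (R = Rz(yaw) Ry(pitch) Rx(roll)).
In Python, from workcell import monitor, optics, job_done gives the robot as it stands.
- The arm moves only by the shell command python3 -m handwheel 'ROWS' [FORCE]. ROWS is JSON, a list of rows, each an object of numbers: "dx", "dy", "dz": the shift along the tool's x, y, z in cm; "wx", "wy", "wz": the turn, a rotation vector about the tool's x, y, z in rad; "claw": the opening in per cent of the stroke, from 0 (shut) to 100 (fully open). A call has 1 to 8 rows; each row shifts and turns the commanded pose from where the row before left it, along the tool's axes as they then stand; what a row does not reach is not made up. A row lasts 1/8 s, in which the tool goes at most 62.5 mm and 10.7 degrees, less where a joint would pass 70% of its speed; a pose out of reach is approached as far as the arm can. A call with a gripper value outside its range is refused whole. The fingers move at their own pace and stop on an object; FORCE is the grip in N (left out, the last holds). Time passes only in rows, so rows that do not move let the fingers close. It gives the time, the measured TCP pose, the force, the opening and the grip force at its end, in the units of the state.
- monitor.observe(): the state, without advancing time (a new reading comes with each control period).
- optics.grab_frame(name): name is "side" or "top" or "wrist"; returns a dict with "frame" (480x640x3 uint8, blue, green, red), "fovy" (degrees; the focal length in pixels is half the picture's height over the tangent of half this angle, whatever the lens; pixels are square), "cx", "cy" (the principal point, pixels), "k1" (the pictures are not rectified: a ray, as slopes to the right and down, at radius r is drawn at 1 + k1 r^2 times it, then the intrinsics apply), "R" (3x3) and "t" (3): a world point X has camera coordinates R X + t. Camera axes: x right, y down, z forward; pixel columns grow to the right and rows downward; lengths in m; the calibration is good to about 2 mm. A picture is of the moment at which its call begins. There is no depth.
- job_done(): hands the job in; it is judged then, once.
Trained networks look in the newest picture that a camera, given by its name, has taken for a name from the list of things; names that differ only in an ending like _2 or _b are one class to them, and where a whole thing is asked for, a point or a joint stands for the part that bears it (a point fixed in the world has none). Each returns a list of dicts, best first, with "p" (0 to 1); they miss things now and then, are a little off and sometimes report something else, mostly with a low value. They report only what shows in the picture. A call takes as long as a camera call. They do not tell look-alikes from the thing itself.
- optics.masks_of(name, camera): "region" (480x640 bool, what is visible of it) and "rect" ([left, top, width, height] in pixels, round what is visible of it).
The state is a dict: "clock": time; "qpos": joint angles; "qd": joint speeds; "joint_efforts": joint torques, N m; "position": TCP position; "tool_rot": TCP orientation; "force": force on the tool from outside, world axes, zero at the start; "moment": the same for the moment, N m; "grip_width": finger opening in m; "finger_force": force on a finger pad.
Only numpy, scipy, OpenCV 4.12 (cv2) and the standard library are available. Lean on these libraries where they do the work, as an engineer would, in place of code of your own. Each camera call takes 0.05 s, during which the arm holds its last target. There are 200 camera calls.

## Task

Take the green painted sign out of the slotted wooden block by its wooden tab and hang it to dry on the yellow hook: bring the pin on its back in sideways between the lip and the guard of the hook, then lower it to the bottom of the throat and let go, so that it hangs there freely, upright and still. Be gentle: the hook is light and just where it is clamped must be felt out, so never push or knock hard against the stand, and leave the other things on the table where they are.

Things in the scene. Friction and masses are not known exactly. Their poses are not given: they have to be found in the camera images.
- sign_tab (a point): Centre of the grip area of the sign's wooden tab: grasp here from above across its 16 mm thickness (x). The tab is 42 mm wide (y) and rises 100 mm above the panel; this point is 25 mm below its top, 75 mm above the panel and 215 mm above the sign's lower edge. Sign axes: z up, x where its pin points, y along its width.
- sign: Green panel 150 wide (y) x 140 high (z) x 10 mm thick (x), wooden tab on top, 0.17 to 0.34 kg in all. Origin: centre of its lower edge; axes as sign_tab. It starts upright in the block, 28 mm deep in its slot.
- sign_pin (a point): Middle of the free shank of the steel pin on the sign's back; sign axes. Pin 10 mm in diameter along +x; shank 14 mm long, from the panel's back (7 mm to -x of this point) to a round head 24 mm across, 5 mm thick (7 to 12 mm to +x). 90 mm below and 12 mm to +x of sign_tab.
- hook_seat (a point): Pin's middle when hung, IF the hook is at mid setting, 170 mm up. The hook is really up to 16 mm higher or lower and up to 10 mm to either side along y (clamped by hand, not measured: feel it); x and axes are true. z up, x normal to the plate, away from the robot; the hook opens to -y. From the true hung place: throat y -7.5 to 7.5 mm, floor 5 mm below, back wall at y = 7.5 mm up to the guard.
- hook_lip (a point): Middle of the part of the lip open from above, at mid setting (true one off by as much as the hook): 40 mm to -y of hook_seat and 31 mm above. From the true hung place: lip, a flat ledge, y -60 to -7.5 mm; a pin lying on it has its centre 36 mm above the hung place. Guard: bar over y -20 to 16.5 mm, underside 45 and top 53 mm up; side gap between lip and guard 14 mm.
- stand: Fixed stand that carries the yellow hook plate (6 mm thick, in the yz plane, 100 mm down from the hung place). The sign's panel goes on its -x side, the pin's head on +x. Foot 150 x 140 x 14 mm; post 20 mm square, 169 mm high, 32 mm behind the plate; clamps from 41 mm below the hung place. Origin on the table under hook_seat, same axes. Rigid; over 20 N on it is too hard.
- block: Fixed slotted wooden block 120 (x) x 190 (y) x 40 mm high, two slots along its y, floor 12 mm above the table; the sign stands in the slot at x = +30 mm (15 mm wide), the small plaque in the one at x = -30 mm. Origin: centre of its underside.
- plaque: bystander: small dark-brown plaque 110 wide x 85 high x 9 mm, standing in the robot-side slot of the block, 60 mm from the sign's slot; origin: centre of its lower edge.
- jar_red: bystander: paint jar with red label, 52 mm diameter, 65 mm high; origin: centre of its underside.
- jar_blue: bystander: paint jar with blue label, 52 mm diameter, 65 mm high; origin: centre of its underside.
- cup: bystander: clear plastic cup, 70 mm diameter, 70 mm high; origin: centre of its underside.
- brush: bystander: brush 180 mm long lying on the table.
- tray: bystander: grey tray 130 x 170 x 22 mm; origin: centre of its underside.
- pendant: bystander: grey-green hand control pendant with a small screen, about 160 x 62 x 27 mm, lying on the table.
Not all that is in view belongs to the job. Of the things that look like the block, take the one that is farthest from the robot's base at the start.

How it is judged:
On the way, in this order (a step that is already met when the one before it is completed fails the run):
1. the sign is held and lifted clear of the block (height (world z) of sign_pin above 0.185 m and contact force between sign and the fingers above 1 N and contact force between sign and block below 0.1 N), for 0.1 s.
2. the pin is in the side gap, above the throat and below the guard, held by the gripper (x of sign_pin in the frame of hook_seat between -0.007 and 0.007 m and y of sign_pin in the frame of hook_seat between -0.016 and 0.0135 m and z of sign_pin in the frame of hook_seat between 0.019 and 0.057 m and contact force between sign and the fingers above 1 N), for 0.05 s.
At the end, for the whole second after the job is handed in: The sign hangs released, still and carried by the stand: pin within 13.5 mm of hook_seat along the plate, 7 mm along the pin, 18.5 mm in height (throat bottom at any hook setting); upright within 0.14 rad, parallel to the plate within 0.2 rad (x of sign_pin in the frame of hook_seat between -0.007 and 0.007 m and y of sign_pin in the frame of hook_seat between -0.0135 and 0.0135 m and z of sign_pin in the frame of hook_seat between -0.0185 and 0.0185 m and angle between sign_tab's own z axis and vertical below 0.14 rad and angle between the x axis of sign_tab and the x axis of hook_seat, either way round below 0.2 rad and contact force between sign and stand above 0.5 N and contact force between sign and the fingers below 0.05 N and linear speed of sign below 0.02 m/s and angular speed of sign below 0.15 rad/s); the robot touches nothing.
It fails at once if more than 20 N between the sign and the stand (contact force between sign and stand above 20 N).
It fails at once if the gripper or arm presses on the stand with more than 20 N (contact force between any of the fingers, the arm and stand above 20 N).
It fails at once if a bystander is moved by more than 25 mm (distance of any of plaque, jar_red, jar_blue, cup, brush, tray, pendant from where it was at the start of the episode above 0.025 m).
It also fails if it takes over 72 s, if anything falls off the work surface, if the arm or the gripper's body presses on something with over 40 N, if the wrist force passes 120 N, or if a joint passes its speed limit or range.

## Working session

There is one attempt and no reset: what is moved stays moved. The work goes in short steps, Python scripts to look and compute and a shell command to move; the robot and the scene stay as the last step left them, time stands still between calls to the robot, and variables do not carry over. Pictures are saved under pics/ and viewed, at most 13 in all, crops included, and the job is handed in when it is done.

```bash
mkdir -p pics; cat > h.py <<'E'
import numpy as np, cv2
from workcell import monitor, optics
def K(f):
    fl=240/np.tan(np.radians(f["fovy"])/2); return fl
def proj(f,X):
    c=np.asarray(f["R"])@np.asarray(X,float)+np.asarray(f["t"]); s=c[:2]/c[2]; s=s*(1+f["k1"]*(s@s)); return s*K(f)+[f["cx"],f["cy"]]
def ray(f,u,v):
    d=(np.array([u,v])-[f["cx"],f["cy"]])/K(f); s=d.copy()
    for _ in range(20): s=d/(1+f["k1"]*(s@s))
    R=np.asarray(f["R"]); return -R.T@np.asarray(f["t"]), R.T@np.array([s[0],s[1],1])
def atz(f,u,v,z):
    o,d=ray(f,u,v); return o+d*(z-o[2])/d[2]
def tri(*rs):
    A=0;b=0
    for o,d in rs:
        d=d/np.linalg.norm(d);P=np.eye(3)-np.outer(d,d);A=A+P;b=b+P@o
    return np.linalg.solve(A,b)
E
python3 - <<'E'
from h import *
import pickle
np.set_printoptions(precision=3,suppress=True)
print(monitor.observe())
F={}
for c in ["side","top"]:
    f=optics.grab_frame(c);F[c]=f;cv2.imwrite(f"pics/{c}0.png",f["frame"])
    print(c,f["fovy"],f["k1"],ray(f,320,240))
    for n in ["sign","sign_tab","sign_pin","block","stand","hook_seat","plaque","pendant"]:
        print(n,[(round(m["p"],2),m["rect"]) for m in optics.masks_of(n,c)])
pickle.dump(F,open("f0.pkl","wb"))
E
```

```text
{'clock': 0.0, 'qpos': array([-1.398,  0.522, -0.036,  1.6  ,  0.021,  1.021, -0.113]), 'qd': array([-0.   , -0.   ,  0.001, -0.002, -0.001,  0.   ,  0.002]), 'joint_efforts': array([  0.   , -92.713,   1.98 , -36.993,   0.018,   0.008,  -0.   ]), 'position': array([0.15 , 0.606, 0.231]), 'tool_rot': array([-3.14 ,  0.   ,  2.899]), 'force': array([ 0.833, -0.056, -0.797]), 'moment': array([ 0.004,  0.027, -0.019]), 'finger_force': 0.0, 'grip_width': 0.08541267171306342}
side 50.600199554265295 -0.14804610889173953 (array([ 0.276, -0.969,  0.881]), array([ 0.193,  0.803, -0.564]))
sign [(0.91, [352.1, 303.4, 18.3, 117.7])]
sign_tab [(0.89, [349.3, 302.5, 26.2, 117.0])]
sign_pin [(0.64, [350.8, 303.9, 20.7, 116.6])]
block [(0.94, [198.8, 378.1, 64.8, 92.7])]
stand [(0.96, [312.7, 188.1, 65.1, 75.2]), (0.23, [276.6, 290.9, 24.1, 29.5])]
hook_seat [(0.65, [311.9, 184.3, 65.3, 75.0])]
plaque [(0.77, [323.9, 348.2, 7.3, 69.0]), (0.69, [312.9, 186.2, 67.8, 73.5])]
pendant [(0.78, [239.7, 220.3, 26.2, 35.4]), (0.71, [385.0, 376.3, 81.1, 19.1])]
top 44.09343653906204 -0.07827108004679459 (array([0.298, 0.051, 1.597]), array([ 0.166, -0.006, -0.986]))
sign [(0.61, [422.6, 240.4, 67.0, 25.5]), (0.61, [211.3, 174.6, 59.9, 66.4])]
sign_tab [(0.92, [421.9, 243.2, 69.0, 22.5])]
sign_pin [(0.86, [421.2, 243.7, 66.6, 24.5])]
block [(0.72, [420.4, 327.8, 83.1, 58.8]), (0.63, [402.2, 241.1, 76.3, 56.0])]
stand [(0.69, [210.1, 173.4, 64.6, 66.9])]
hook_seat [(0.66, [213.0, 175.2, 63.7, 67.9])]
plaque [(0.82, [430.8, 274.7, 43.0, 14.0])]
pendant []
```

View pics/side0.png

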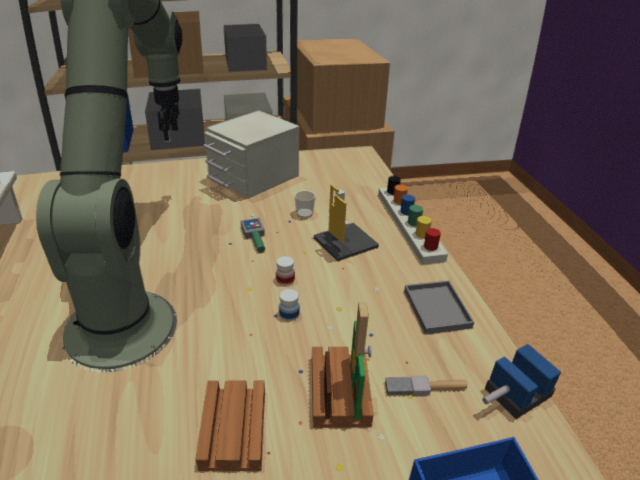

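View pics/top0.png

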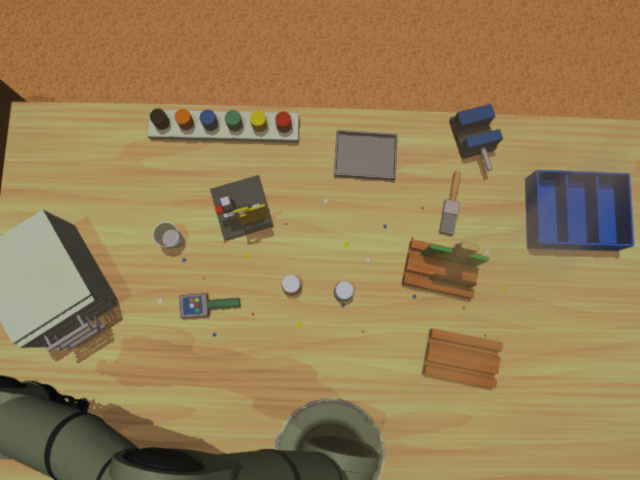

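```bash
python3 - <<'E'
from h import *
import pickle
F=pickle.load(open("f0.pkl","rb"))
T=F["top"]["frame"];S=F["side"]["frame"]
def c(i,x,y,w,h): return cv2.resize(i[y:y+h,x:x+w],(400,300),interpolation=cv2.INTER_CUBIC)
cv2.imwrite("pics/crop0.png",np.vstack([np.hstack([c(T,396,225,100,75),c(T,200,165,100,75)]),np.hstack([c(S,280,300,160,120),c(S,300,175,100,75)])]))
E
```

```text
(no output)
```

View pics/crop0.png

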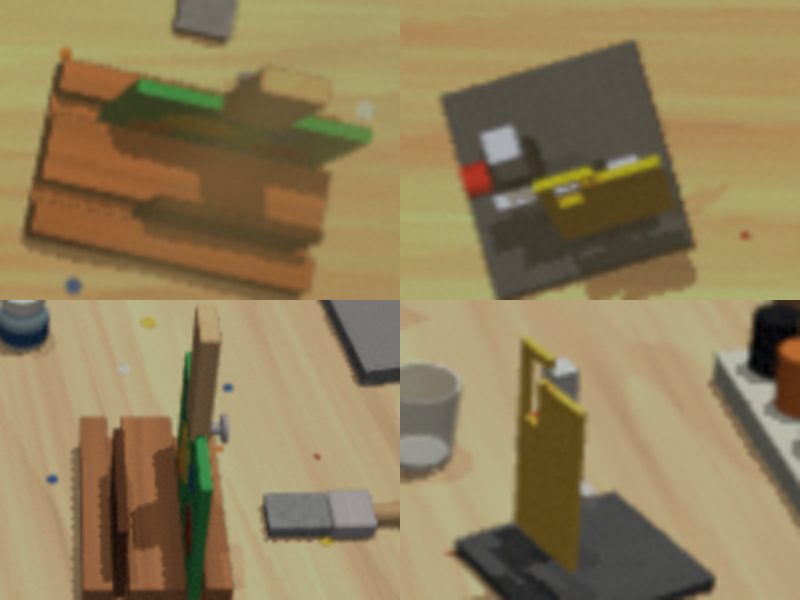

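```bash
python3 - <<'E'
from h import *
import pickle
np.set_printoptions(precision=4,suppress=True)
F=pickle.load(open("f0.pkl","rb"));t=F["top"];s=F["side"]
a=lambda x,y:(x/4+396,y/4+225); b=lambda x,y:((x-400)/4+200,y/4+165)
c=lambda x,y:(x/2.5+280,(y-300)/2.5+300); d=lambda x,y:((x-400)/4+300,(y-300)/4+175)
L=atz(t,*a(138,90),.152);R=atz(t,*a(372,131),.152)
print("panel ends",L,R,np.linalg.norm(L-R),"yaw",np.degrees(np.arctan2(*((L-R)[[1,0]])))-90,"mid",(L+R)/2)
print("tab top centre",atz(t,*a(297,83),.252))
P=[atz(t,*a(*p),.04) for p in [(65,60),(35,205),(300,292),(330,178)]]
for p in P: print("block",p)
fc=[atz(t,*b(*p),.014) for p in [(443,95),(635,42),(692,245),(497,298)]]
for i in range(4): e=fc[(i+1)%4]-fc[i];print("foot",fc[i],np.linalg.norm(e),np.degrees(np.arctan2(e[1],e[0])))
print("foot ctr",np.mean(fc,0))
lipR=tri(ray(t,*b(660,160)),ray(s,*d(583,410))); print("lip right end",lipR,proj(t,lipR),proj(s,lipR))
g=tri(ray(t,*b(537,185)),ray(s,*d(523,341)));print("guard left",g,proj(t,g),proj(s,g))
g2=tri(ray(t,*b(593,172)),ray(s,*d(555,361)));print("guard right",g2)
print("tab top side", tri(ray(t,*a(297,83)),ray(s,*c(207,307))))
E
```

```text
panel ends [ 0.5303 -0.2321  0.152 ] [ 0.5088 -0.3784  0.152 ] 0.14782944306893517 yaw -8.360480373298472 mid [ 0.5196 -0.3053  0.152 ]
tab top centre [ 0.5211 -0.3051  0.252 ]
block [ 0.5672 -0.2051  0.04  ]
block [ 0.4693 -0.1855  0.04  ]
block [ 0.4164 -0.3619  0.04  ]
block [ 0.4928 -0.3828  0.04  ]
foot [0.6985 0.3454 0.014 ] 0.13689098977672723 -72.46958053066507
foot [0.7397 0.2149 0.014 ] 0.14829794262568302 -162.29823513995714
foot [0.5985 0.1698 0.014 ] 0.13684245028374736 107.13744481363796
foot [0.5581 0.3005 0.014 ] 0.14735955753267624 17.722980493205483
foot ctr [0.6487 0.2577 0.014 ]
lip right end [0.6182 0.1778 0.1914] [265.1088 204.4395] [345.2466 202.5891]
guard left [0.5948 0.2496 0.2087] [234.2036 211.5115] [330.9739 185.2115]
guard right [0.6064 0.2159 0.2094]
tab top side [ 0.5201 -0.3024  0.2632]
```

```bash
cat >> h.py <<'E'
def st():
    o=monitor.observe(); print({k:np.round(o[k],4) for k in ["clock","position","tool_rot","force","moment","grip_width","finger_force"]},"j",np.round(o["qpos"],2)); return o
from scipy.spatial.transform import Rotation as Ro
def togo(pos,yaw_deg):
    "tool-axes shift (cm) and turn (rad) from the measured pose to a tool-down pose"
    o=monitor.observe(); R=Ro.from_euler("xyz",o["tool_rot"]); T=Ro.from_euler("xyz",[np.pi,0,np.radians(yaw_deg)])
    print("to go cm",np.round(R.inv().apply(np.asarray(pos)-o["position"])*100,2),"turn",np.round((R.inv()*T).as_rotvec(),3))
E
python3 -m handwheel '[{"dx":-6,"dz":-4,"wz":0.096},{"dx":-6,"dz":-4,"wz":0.096},{"dx":-6,"dz":-4,"wz":0.096},{"dx":-6,"wz":0.096},{"dx":-6,"wz":0.096},{"dx":-6,"wz":0.096},{"dx":-6,"wz":0.096},{}]'
python3 - <<'E'
from h import *
st()
f=optics.grab_frame("wrist");cv2.imwrite("pics/w1.png",f["frame"]);import pickle;pickle.dump(f,open("w1.pkl","wb"))
print(ray(f,320,240),f["fovy"]); print(proj(f,[.6,.235,.2]))
E
```

```text
{'clock': np.float64(0.9), 'position': array([0.1503, 0.6067, 0.2313]), 'tool_rot': array([-3.1416, -0.    ,  2.8988]), 'force': array([ 0.1948,  0.6301, -0.3218]), 'moment': array([-0.0113,  0.0233, -0.0241]), 'grip_width': np.float64(0.0856), 'finger_force': np.float64(0.0)} j [-1.4   0.52 -0.04  1.6   0.02  1.02 -0.11]
(array([0.07936838, 0.6241005 , 0.37342499]), array([ 0.27307137, -0.06064357, -0.96013828])) 63.93367296992465
[ 77.81043743 740.85256626]schema error: expected keys dx, dy, dz, wx, wy, wz, claw
```

```bash

python3 -m handwheel '[{"dx":-6,"dy":0,"dz":-4,"wx":0,"wy":0,"wz":0.096,"claw":100},{"dx":-6,"dy":0,"dz":-4,"wx":0,"wy":0,"wz":0.096,"claw":100},{"dx":-6,"dy":0,"dz":-4,"wx":0,"wy":0,"wz":0.096,"claw":100},{"dx":-6,"dy":0,"dz":0,"wx":0,"wy":0,"wz":0.096,"claw":100},{"dx":-6,"dy":0,"dz":0,"wx":0,"wy":0,"wz":0.096,"claw":100},{"dx":-6,"dy":0,"dz":0,"wx":0,"wy":0,"wz":0.096,"claw":100},{"dx":0,"dy":0,"dz":0,"wx":0,"wy":0,"wz":0,"claw":100},{"dx":0,"dy":0,"dz":0,"wx":0,"wy":0,"wz":0,"claw":100}]'
python3 - <<'E'
from h import *
st()
f=optics.grab_frame("wrist");cv2.imwrite("pics/w1.png",f["frame"]);import pickle;pickle.dump(f,open("w1.pkl","wb"))
print(ray(f,320,240)); print(proj(f,[.6,.235,.2]))
E
```

```text
clock: 1.95
position: [0.4419, 0.4501, 0.3352]
tool_rot: [-3.141, -0.001, 2.323]
force: [0.1, 0.4, 0.6]
grip_width: 0.0855
finger_force: 0.0
{'clock': np.float64(1.95), 'position': array([0.4419, 0.4501, 0.3352]), 'tool_rot': array([-3.1414e+00, -5.0000e-04,  2.3235e+00]), 'force': array([0.0637, 0.4049, 0.5869]), 'moment': array([-0.0286,  0.0407,  0.0177]), 'grip_width': np.float64(0.0855), 'finger_force': np.float64(0.0)} j [-1.    0.45  0.17  1.46 -0.08  1.24 -0.07]
(array([0.39202275, 0.50330303, 0.4774183 ]), array([ 0.1957314 , -0.19944501, -0.96021979]))
[284.9644905  495.32384661]
```

```bash

python3 -m handwheel '[{"dx":-3,"dy":0,"dz":-2,"wx":0,"wy":0,"wz":0.048,"claw":100},{"dx":-3,"dy":0,"dz":0,"wx":0,"wy":0,"wz":0.048,"claw":100},{"dx":0,"dy":0,"dz":0,"wx":0,"wy":0,"wz":0,"claw":100}]'
python3 - <<'E'
from h import *
st()
f=optics.grab_frame("wrist");cv2.imwrite("pics/w1.png",f["frame"]);import pickle;pickle.dump(f,open("w1.pkl","wb"))
print(ray(f,320,240)); print(proj(f,[.6,.235,.2]),proj(f,[.6182,.1778,.1914]))
E
```

```text
clock: 2.38
position: [0.4835, 0.403, 0.3549]
tool_rot: [-3.141, 0.001, 2.223]
force: [-0.4, 0.1, 0.3]
grip_width: 0.0853
finger_force: 0.0
{'clock': np.float64(2.375), 'position': array([0.4835, 0.403 , 0.3549]), 'tool_rot': array([-3.1414e+00,  9.0000e-04,  2.2233e+00]), 'force': array([-0.3972,  0.1055,  0.3062]), 'moment': array([-0.0266,  0.0389, -0.0101]), 'grip_width': np.float64(0.0853), 'finger_force': np.float64(0.0)} j [-0.93  0.44  0.21  1.43 -0.09  1.28 -0.06]
(array([0.4391454 , 0.46110435, 0.49702041]), array([ 0.17568811, -0.21914746, -0.95980165]))
[307.72762888 430.34574285] [288.78612472 467.4208027 ]
```

View pics/w1.png

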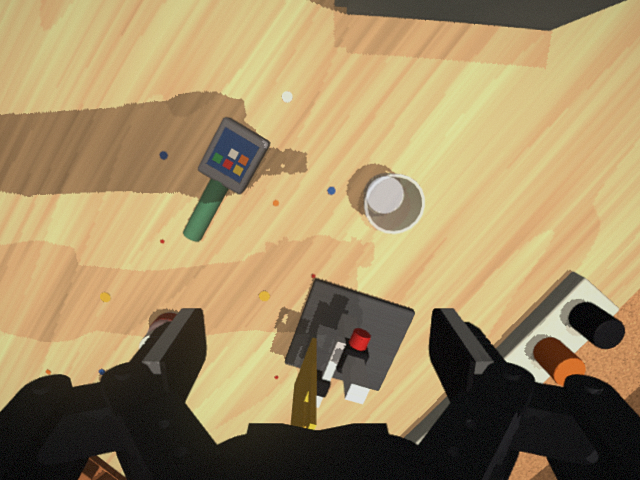

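```bash

python3 -m handwheel '[{"dx":-6,"dy":0,"dz":0,"wx":0,"wy":0,"wz":0.096,"claw":100},{"dx":-6,"dy":0,"dz":0,"wx":0,"wy":0,"wz":0.096,"claw":100},{"dx":-6,"dy":0,"dz":0,"wx":0,"wy":0,"wz":0.096,"claw":100},{"dx":-6,"dy":0,"dz":0,"wx":0,"wy":0,"wz":0.096,"claw":100},{"dx":-5,"dy":0,"dz":0,"wx":0,"wy":0,"wz":0.096,"claw":100},{"dx":0,"dy":0,"dz":0,"wx":0,"wy":0,"wz":0,"claw":100},{"dx":0,"dy":0,"dz":0,"wx":0,"wy":0,"wz":0,"claw":100}]'
python3 - <<'E'
from h import *
st()
f=optics.grab_frame("wrist");cv2.imwrite("pics/w2.png",f["frame"]);import pickle;pickle.dump(f,open("w2.pkl","wb"))
print(ray(f,320,240)); print(proj(f,[.6,.235,.2]),proj(f,[.6182,.1778,.1914]),proj(f,[.5948,.2496,.2087]))
E
```

```text
clock: 3.3
position: [0.6121, 0.1502, 0.3548]
tool_rot: [-3.141, -0.001, 1.749]
force: [-0.8, 0.7, -0.2]
grip_width: 0.0857
finger_force: 0.0
{'clock': np.float64(3.3), 'position': array([0.6121, 0.1502, 0.3548]), 'tool_rot': array([-3.1408e+00, -7.0000e-04,  1.7490e+00]), 'force': array([-0.7938,  0.7047, -0.1656]), 'moment': array([0.0228, 0.0099, 0.0312]), 'grip_width': np.float64(0.0857), 'finger_force': np.float64(0.0)} j [-0.58  0.46  0.38  1.43 -0.17  1.28 -0.01]
(array([0.59936434, 0.22194076, 0.4969479 ]), array([ 0.0553519 , -0.27399433, -0.96019498]))
[321.67000771 110.49379502] [331.14942489 189.21279539] [318.24275212  87.30485441]
```

View pics/w2.png

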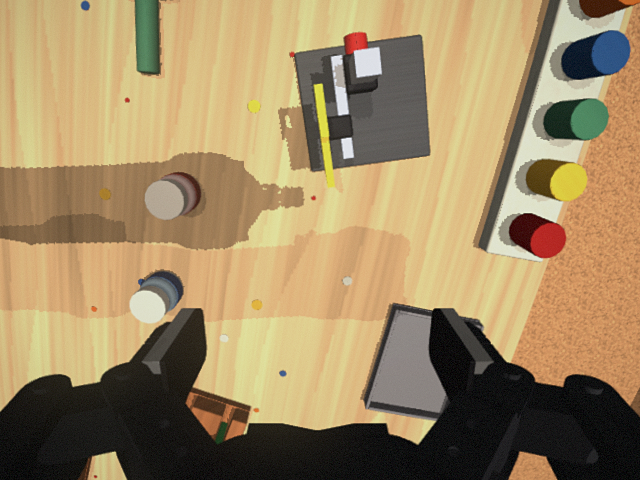

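```bash
python3 - <<'E'
from h import *
import pickle
np.set_printoptions(precision=4,suppress=True)
f=pickle.load(open("w2.pkl","rb"));h=cv2.cvtColor(f["frame"],cv2.COLOR_BGR2HSV)
m=cv2.inRange(h,(24,170,90),(34,255,255))[70:200,300:350]
P=[]
for r in range(0,130,4):
    c=np.where(m[r])[0]
    if len(c): print(r+70,c.min()+300,c.max()+300,len(c),atz(f,c.mean()+300,r+70,.209 if r<65 else .19))
E
```

```text
86 315 319 5 [0.5938 0.2503 0.209 ]
90 320 320 1 [0.5963 0.248  0.209 ]
94 315 322 5 [0.5964 0.2453 0.209 ]
98 316 321 4 [0.5966 0.2426 0.209 ]
102 316 323 7 [0.5973 0.24   0.209 ]
106 317 324 7 [0.5986 0.2375 0.209 ]
110 317 324 7 [0.5991 0.2348 0.209 ]
114 318 325 7 [0.6003 0.2322 0.209 ]
118 318 326 8 [0.6011 0.2296 0.209 ]
122 319 325 5 [0.6019 0.2269 0.209 ]
126 319 326 7 [0.6022 0.2241 0.209 ]
130 322 327 4 [0.6048 0.2218 0.209 ]
134 321 328 6 [0.6049 0.2189 0.209 ]
138 321 327 6 [0.6053 0.2157 0.19  ]
142 321 328 7 [0.6061 0.2128 0.19  ]
146 322 328 6 [0.6071 0.2099 0.19  ]
150 323 329 7 [0.6086 0.2071 0.19  ]
154 323 329 7 [0.6092 0.2041 0.19  ]
158 324 330 7 [0.6105 0.2012 0.19  ]
162 324 330 6 [0.6112 0.1981 0.19  ]
166 325 331 7 [0.6124 0.1952 0.19  ]
170 325 331 7 [0.613  0.1921 0.19  ]
174 326 332 7 [0.6144 0.1892 0.19  ]
178 327 332 6 [0.6153 0.1862 0.19  ]
182 327 333 7 [0.6163 0.1831 0.19  ]
186 328 330 3 [0.6161 0.1798 0.19  ]
```

```bash

python3 -m handwheel '[{"dx":-6,"dy":-1.1,"dz":0,"wx":0,"wy":0,"wz":0.035,"claw":100},{"dx":-6,"dy":-1.1,"dz":0,"wx":0,"wy":0,"wz":0.035,"claw":100},{"dx":-6,"dy":-1.1,"dz":0,"wx":0,"wy":0,"wz":0.035,"claw":100},{"dx":-6,"dy":-1.1,"dz":0,"wx":0,"wy":0,"wz":0.035,"claw":100},{"dx":-6,"dy":-1.1,"dz":0,"wx":0,"wy":0,"wz":0.035,"claw":100},{"dx":-6,"dy":-1.1,"dz":0,"wx":0,"wy":0,"wz":0.035,"claw":100},{"dx":-6,"dy":-1.1,"dz":0,"wx":0,"wy":0,"wz":0.035,"claw":100},{"dx":-6,"dy":-1.1,"dz":0,"wx":0,"wy":0,"wz":0.035,"claw":100}]'
python3 -m handwheel '[{"dx":-6,"dy":-1.1,"dz":0,"wx":0,"wy":0,"wz":0.035,"claw":100},{"dx":-5,"dy":-1.1,"dz":0,"wx":0,"wy":0,"wz":0.035,"claw":100},{"dx":0,"dy":0,"dz":0,"wx":0,"wy":0,"wz":0,"claw":100},{"dx":0,"dy":0,"dz":0,"wx":0,"wy":0,"wz":0,"claw":100}]'
python3 - <<'E'
from h import *
st()
f=optics.grab_frame("wrist");cv2.imwrite("pics/w3.png",f["frame"]);import pickle;pickle.dump(f,open("w3.pkl","wb"))
print(ray(f,320,240)); print(proj(f,[.5211,-.305,.252]))
for n in ["sign_tab","block"]: print(n,[(round(m["p"],2),m["rect"]) for m in optics.masks_of(n,"wrist")])
E
```

```text
clock: 4.35
position: [0.5511, -0.3338, 0.3551]
tool_rot: [3.141, -0.001, 1.469]
force: [0.2, 0.9, 0.4]
grip_width: 0.0855
finger_force: 0.0
clock: 4.85
position: [0.5167, -0.4388, 0.3549]
tool_rot: [-3.142, -0.001, 1.399]
force: [1.6, -0.8, 0.2]
grip_width: 0.0856
finger_force: 0.0
{'clock': np.float64(4.85), 'position': array([ 0.5167, -0.4388,  0.3549]), 'tool_rot': array([-3.1415e+00, -1.0000e-03,  1.3992e+00]), 'force': array([ 1.5882, -0.8371,  0.1739]), 'moment': array([ 0.0564, -0.1049, -0.0021]), 'grip_width': np.float64(0.0856), 'finger_force': np.float64(0.0)} j [ 0.3   0.58  0.55  1.3  -0.3   1.35  0.67]
(array([ 0.52929379, -0.36700143,  0.49707189]), array([-0.04120306, -0.27636717, -0.96022634]))
[285.0079749   22.21454085]
sign_tab [(0.72, [271.9, 1.5, 52.9, 141.9])]
block [(0.92, [215.4, 2.0, 115.1, 149.4]), (0.92, [30.1, 66.6, 130.4, 164.5])]
```

View pics/w3.png

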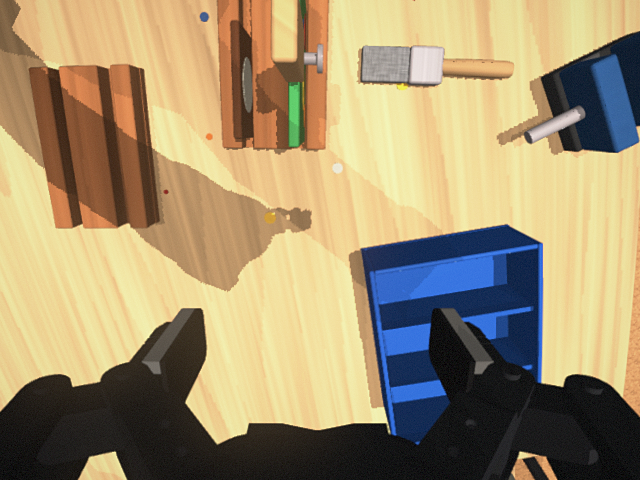

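```bash
python3 - <<'E'
from h import *
import pickle
np.set_printoptions(precision=4,suppress=True)
f=pickle.load(open("w3.pkl","rb"));I=f["frame"]
cv2.imwrite("pics/c3.png",cv2.resize(I[0:155,205:335],None,fx=3.8,fy=3.8,interpolation=cv2.INTER_CUBIC))
h=cv2.cvtColor(I,cv2.COLOR_BGR2HSV);g=cv2.inRange(h,(45,120,60),(80,255,255))
for r in range(84,150,6):
    c=np.where(g[r,270:320])[0]+270
    if len(c): print(r,c.min(),c.max(),atz(f,c.min(),r,.152),atz(f,c.max(),r,.152))
E
```

```text
84 289 300 [ 0.512  -0.3272  0.152 ] [ 0.5211 -0.3288  0.152 ]
90 289 301 [ 0.5111 -0.3319  0.152 ] [ 0.5211 -0.3336  0.152 ]
96 288 301 [ 0.5093 -0.3365  0.152 ] [ 0.5202 -0.3384  0.152 ]
102 288 300 [ 0.5084 -0.3412  0.152 ] [ 0.5185 -0.343   0.152 ]
108 288 301 [ 0.5075 -0.346   0.152 ] [ 0.5184 -0.348   0.152 ]
114 289 302 [ 0.5074 -0.351   0.152 ] [ 0.5184 -0.3529  0.152 ]
120 289 301 [ 0.5065 -0.3559  0.152 ] [ 0.5166 -0.3577  0.152 ]
126 289 299 [ 0.5055 -0.3608  0.152 ] [ 0.514  -0.3623  0.152 ]
132 289 302 [ 0.5046 -0.3657  0.152 ] [ 0.5156 -0.3676  0.152 ]
138 289 303 [ 0.5036 -0.3707  0.152 ] [ 0.5156 -0.3728  0.152 ]
144 289 298 [ 0.5026 -0.3757  0.152 ] [ 0.5104 -0.377   0.152 ]
```

View pics/c3.png

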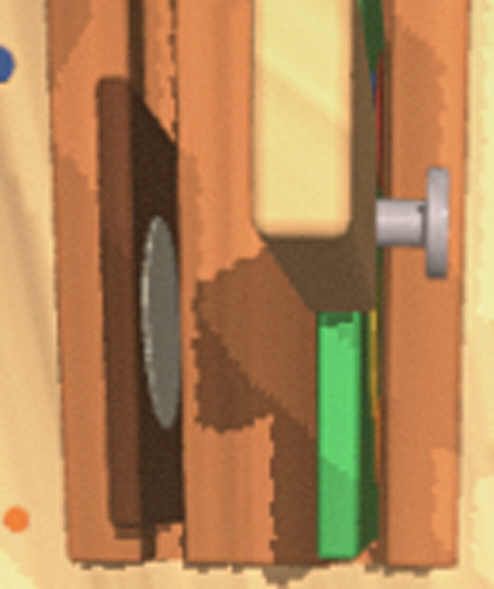

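```bash
python3 - <<'E'
from h import *
import pickle
f=pickle.load(open("w3.pkl","rb"))
p=atz(f,284.5,62.0,.252);print(p,p[:2]+.021*np.array([.182,.983]))
for r in (5,50): print(atz(f,284.5,r,.252))
st();togo([.5207,-.303,.30],79.5)
E
```

```text
[ 0.51670137 -0.32616217  0.252     ] [ 0.52052337 -0.30551917]
[ 0.52253799 -0.2959897   0.252     ]
[ 0.51795946 -0.31968306  0.252     ]
{'clock': np.float64(5.0), 'position': array([ 0.5168, -0.4386,  0.3553]), 'tool_rot': array([ 3.1413e+00, -6.0000e-04,  1.3996e+00]), 'force': array([-0.1026, -0.5959, -0.1145]), 'moment': array([-0.0338, -0.0584, -0.0416]), 'grip_width': np.float64(0.0854), 'finger_force': np.float64(0.0)} j [ 0.3   0.58  0.55  1.3  -0.3   1.35  0.67]
to go cm [13.42 -1.92  5.54] turn [ 0.    -0.001  0.012]
```

```bash

python3 -m handwheel '[{"dx":4.5,"dy":-0.7,"dz":0,"wx":0,"wy":0,"wz":0.012,"claw":100},{"dx":4.5,"dy":-0.6,"dz":2,"wx":0,"wy":0,"wz":0,"claw":100},{"dx":4.3,"dy":-0.6,"dz":3,"wx":0,"wy":0,"wz":0,"claw":100},{"dx":0,"dy":0,"dz":3,"wx":0,"wy":0,"wz":0,"claw":100},{"dx":0,"dy":0,"dz":3,"wx":0,"wy":0,"wz":0,"claw":100},{"dx":0,"dy":0,"dz":2.5,"wx":0,"wy":0,"wz":0,"claw":100},{"dx":0,"dy":0,"dz":1.2,"wx":0,"wy":0,"wz":0,"claw":100},{"dx":0,"dy":0,"dz":0,"wx":0,"wy":0,"wz":0,"claw":60}]'
python3 - <<'E'
from h import *
st();togo([.5206,-.304,.208],79.5)
E
```

```text
clock: 6.0
position: [0.521, -0.3055, 0.2082]
tool_rot: [-3.141, -0.0, 1.386]
force: [-0.6, 0.1, 0.3]
grip_width: 0.0701
finger_force: 0.0
{'clock': np.float64(6.0), 'position': array([ 0.521 , -0.3055,  0.2082]), 'tool_rot': array([-3.1410e+00, -2.0000e-04,  1.3856e+00]), 'force': array([-0.6331,  0.092 ,  0.2891]), 'moment': array([-0.0094, -0.0325, -0.0307]), 'grip_width': np.float64(0.0701), 'finger_force': np.float64(0.0)} j [ 0.09  0.57  0.51  1.7  -0.32  0.96  0.53]
to go cm [ 0.14 -0.07  0.02] turn [-0.001 -0.    -0.002]
```

```bash

python3 -m handwheel '[{"dx":0.15,"dy":0,"dz":0,"wx":0,"wy":0,"wz":0,"claw":30},{"dx":0,"dy":0,"dz":0,"wx":0,"wy":0,"wz":0,"claw":10},{"dx":0,"dy":0,"dz":0,"wx":0,"wy":0,"wz":0,"claw":0},{"dx":0,"dy":0,"dz":0,"wx":0,"wy":0,"wz":0,"claw":0},{"dx":0,"dy":0,"dz":0,"wx":0,"wy":0,"wz":0,"claw":0},{"dx":0,"dy":0,"dz":0,"wx":0,"wy":0,"wz":0,"claw":0}]' 60
python3 -c "
from h import *
st()"
```

```text
clock: 6.75
position: [0.5213, -0.3047, 0.209]
tool_rot: [3.141, 0.0, 1.385]
force: [-1.5, 1.3, 6.2]
grip_width: 0.0152
finger_force: 59.3
{'clock': np.float64(6.75), 'position': array([ 0.5213, -0.3047,  0.209 ]), 'tool_rot': array([3.1409, 0.    , 1.3847]), 'force': array([-1.5068,  1.3127,  6.167 ]), 'moment': array([ 0.256 ,  0.4751, -0.0173]), 'grip_width': np.float64(0.0152), 'finger_force': np.float64(59.2706)} j [ 0.09  0.56  0.51  1.7  -0.32  0.96  0.53]
```

```bash

python3 -m handwheel '[{"dx":0,"dy":0,"dz":-1,"wx":0,"wy":0,"wz":0,"claw":0},{"dx":0,"dy":0,"dz":-1.5,"wx":0,"wy":0,"wz":0,"claw":0},{"dx":0,"dy":0,"dz":-2.5,"wx":0,"wy":0,"wz":0,"claw":0},{"dx":0,"dy":0,"dz":-3,"wx":0,"wy":0,"wz":0,"claw":0},{"dx":0,"dy":0,"dz":-3,"wx":0,"wy":0,"wz":0,"claw":0},{"dx":0,"dy":0,"dz":-2,"wx":0,"wy":0,"wz":0,"claw":0},{"dx":0,"dy":0,"dz":0,"wx":0,"wy":0,"wz":0,"claw":0},{"dx":0,"dy":0,"dz":0,"wx":0,"wy":0,"wz":0,"claw":0}]'
python3 - <<'E'
from h import *
import pickle
st();F={}
for c in("side","wrist","top"):
    f=optics.grab_frame(c);cv2.imwrite(f"pics/{c}4.png",f["frame"]);F[c]=f
pickle.dump(F,open("f4.pkl","wb"))
S=F["side"]["frame"];W=F["wrist"]["frame"]
a=cv2.resize(S[210:360,300:420],(400,500),interpolation=cv2.INTER_CUBIC);b=cv2.resize(W[300:480,220:400],(400,500));cv2.imwrite("pics/c4.png",np.hstack([a,b]))
p=monitor.observe()["position"];e=np.array([np.cos(-.183),np.sin(-.183),0])
pin=p+[0,0,.019-.09]+.012*e; print(pin,proj(F["side"],pin),proj(F["side"],pin+.012*e))
E
```

```text
clock: 7.75
position: [0.5209, -0.3043, 0.3378]
tool_rot: [-3.141, -0.0, 1.385]
force: [0.1, -0.5, -2.5]
grip_width: 0.0154
finger_force: 58.6
{'clock': np.float64(7.75), 'position': array([ 0.5209, -0.3043,  0.3378]), 'tool_rot': array([-3.1409e+00, -2.0000e-04,  1.3848e+00]), 'force': array([ 0.0681, -0.4581, -2.516 ]), 'moment': array([-0.0002,  0.014 , -0.0107]), 'grip_width': np.float64(0.0154), 'finger_force': np.float64(58.6179)} j [ 0.05  0.44  0.57  1.54 -0.25  1.23  0.47]
[ 0.53271823 -0.30657143  0.26654971] [369.64585393 302.15991043] [376.12654053 302.12918336]
```

View pics/c4.png

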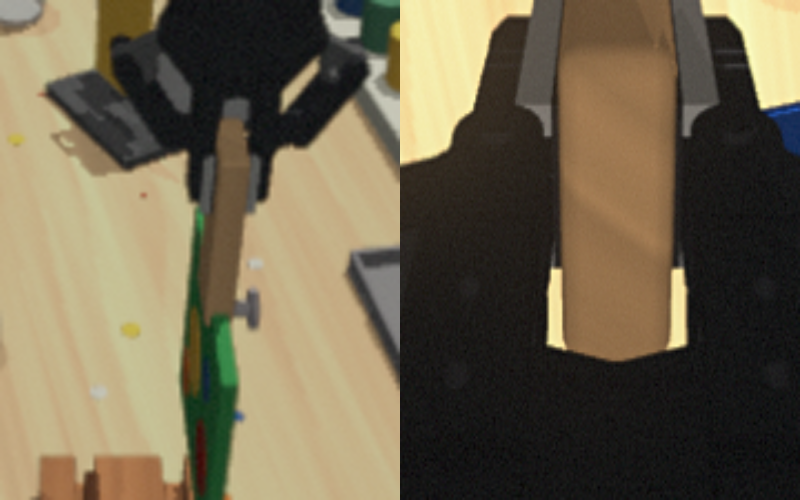

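```bash

python3 -m handwheel '[{"dx":2,"dy":0,"dz":0,"wx":0,"wy":0,"wz":-0.03,"claw":0},{"dx":4,"dy":0,"dz":0,"wx":0,"wy":0,"wz":-0.07,"claw":0},{"dx":5,"dy":0,"dz":0,"wx":0,"wy":0,"wz":-0.1,"claw":0},{"dx":5,"dy":0,"dz":0,"wx":0,"wy":0,"wz":-0.1,"claw":0},{"dx":5,"dy":0,"dz":0,"wx":0,"wy":0,"wz":-0.1,"claw":0},{"dx":5,"dy":0,"dz":0,"wx":0,"wy":0,"wz":-0.07,"claw":0},{"dx":4,"dy":0,"dz":0,"wx":0,"wy":0,"wz":-0.03,"claw":0},{"dx":2,"dy":0,"dz":0,"wx":0,"wy":0,"wz":0,"claw":0}]'
python3 -c "
from h import *
togo([.5716,.1831,.291],108)"
```

```text
clock: 8.9
position: [0.5001, 0.0134, 0.3382]
tool_rot: [-3.141, -0.001, 1.889]
force: [0.1, -0.9, -3.0]
grip_width: 0.0154
finger_force: 58.6
to go cm [13.87 12.1   4.73] turn [-0.    -0.001  0.004]
```

```bash

python3 -m handwheel '[{"dx":2,"dy":1,"dz":0,"wx":0,"wy":0,"wz":0.004,"claw":0},{"dx":3.5,"dy":2.5,"dz":1,"wx":0,"wy":0,"wz":0,"claw":0},{"dx":3.5,"dy":3,"dz":1.5,"wx":0,"wy":0,"wz":0,"claw":0},{"dx":3,"dy":3,"dz":1.2,"wx":0,"wy":0,"wz":0,"claw":0},{"dx":1.5,"dy":2,"dz":1,"wx":0,"wy":0,"wz":0,"claw":0},{"dx":0.4,"dy":0.6,"dz":0,"wx":0,"wy":0,"wz":0,"claw":0},{"dx":0,"dy":0,"dz":0,"wx":0,"wy":0,"wz":0,"claw":0},{"dx":0,"dy":0,"dz":0,"wx":0,"wy":0,"wz":0,"claw":0}]'
python3 - <<'E'
from h import *
import pickle
st();togo([.5716,.1831,.291],108);F={}
for c in("side","wrist","top"):
    f=optics.grab_frame(c);cv2.imwrite(f"pics/{c}5.png",f["frame"]);F[c]=f
pickle.dump(F,open("f5.pkl","wb"))
S=F["side"]["frame"];W=F["top"]["frame"]
a=cv2.resize(S[150:260,270:390],(480,440),interpolation=cv2.INTER_CUBIC);b=cv2.resize(F["wrist"]["frame"][:330,160:400],(320,440));cv2.imwrite("pics/c5.png",np.hstack([a,b]))
E
```

```text
clock: 9.9
position: [0.5735, 0.1789, 0.2918]
tool_rot: [3.141, 0.0, 1.88]
force: [0.5, 0.1, -2.0]
grip_width: 0.0154
finger_force: 59.0
{'clock': np.float64(9.9), 'position': array([0.5735, 0.1789, 0.2918]), 'tool_rot': array([3.1412e+00, 1.0000e-04, 1.8800e+00]), 'force': array([ 0.5001,  0.1022, -2.001 ]), 'moment': array([0.0279, 0.0092, 0.0349]), 'grip_width': np.float64(0.0154), 'finger_force': np.float64(58.9643)} j [-0.61  0.44  0.3   1.61 -0.14  1.12  0.03]
to go cm [ 0.46 -0.05  0.08] turn [ 0.     0.    -0.005]
```

View pics/c5.png

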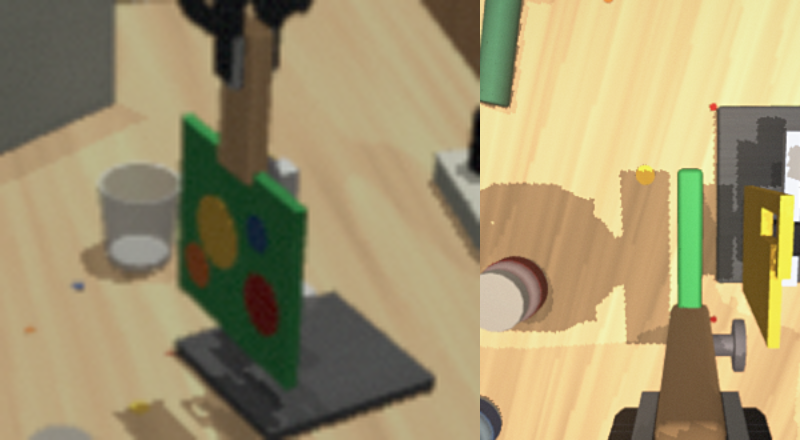

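```bash
python3 - <<'E'
from h import *
import pickle
np.set_printoptions(precision=4,suppress=True)
f=pickle.load(open("f5.pkl","rb"))["wrist"];I=f["frame"]
b=cv2.resize(I[120:280,300:420],(600,800)[::1],interpolation=cv2.INTER_CUBIC)
b=cv2.resize(I[120:280,300:420],(450,600),interpolation=cv2.INTER_CUBIC);cv2.imwrite("pics/c6.png",b)
p=np.array([.5735,.1789,.2918]);e=np.array([np.cos(.309),np.sin(.309),0])
for k in(.012-.007,.019,.024): print("pin",k,proj(f,p+[0,0,-.071]+e*k))
E
```

```text
pin 0.005 [325.7289 257.6546]
pin 0.019 [349.6228 257.6341]
pin 0.024 [358.1478 257.6253]
```

View pics/c6.png

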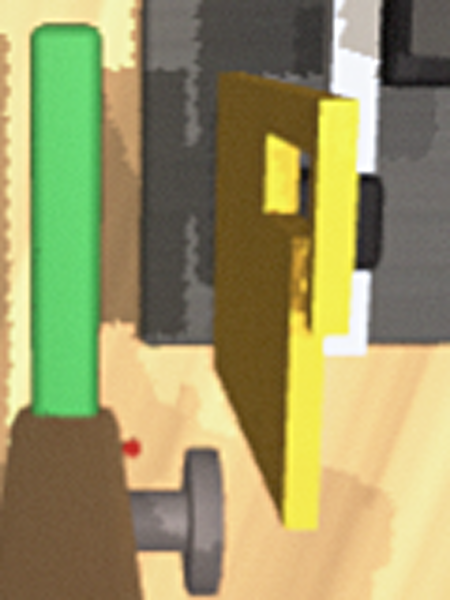

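```bash
python3 - <<'E'
from h import *
import pickle
from scipy.optimize import least_squares
np.set_printoptions(precision=4,suppress=True)
f=pickle.load(open("f5.pkl","rb"))["wrist"]
M=[((338,99),(0,16.5,53)),((331.5,335),(0,-20,53)),((301,527),(0,-60,31)),((317,527),(3,-60,31)),((285,527),(-3,-60,31)),((320,99),(-3,16.5,53)),((356,99),(3,16.5,53)),((350,335),(3,-20,53)),((313,335),(-3,-20,53))]
def res(q):
    r=[]
    for (u,v),h in M:
        X=q[:3]+Ro.from_euler("z",q[3]).apply(np.array(h)/1000); r+=list(proj(f,X)-[300+u/3.75,120+v/3.75])
    return r
s=least_squares(res,[.5985,.236,.158,.314]);print(s.x,np.degrees(s.x[3]),np.array(res(s.x)))
s3=least_squares(lambda q:res([*q[:2],.158,q[2]]),[.5985,.236,.314]);print("fixed z",s3.x,np.abs(s3.fun).max())
# seen head centre vs pin axis
print("head seen", np.array([(349.3+359.5)/2,259.2]))
E
```

```text
[0.5993 0.236  0.1566 0.3256] 18.658053931629475 [ 0.1171  0.0307 -0.2178 -0.0388  0.113   0.0065  0.2494 -0.0695 -0.0258
  0.0823 -0.3331  0.0964  0.5632 -0.0329 -0.1279 -0.1149 -0.3112  0.0381]
fixed z [0.599  0.2361 0.3262] 0.5886999534264987
head seen [354.4 259.2]
```

```bash
cat >> h.py <<'E'
S=np.array([.5993,.236,.157]);YH=18.3
def pin():
    "measured pin position in the hook frame, mm (from the TCP)"
    o=monitor.observe();R=Ro.from_euler("xyz",o["tool_rot"]);P=o["position"]+R.apply([0,.012,.071])
    d=Ro.from_euler("z",-YH,degrees=True).apply(P-S)*1000;print("pin in hook mm",np.round(d,1),"F hook",np.round(Ro.from_euler("z",-YH,degrees=True).apply(o["force"]),1));return d
def topin(x,y,z):
    q=S+Ro.from_euler("z",YH,degrees=True).apply(np.array([x-12,y,z+71])/1000);togo(q,90+YH)
E
python3 -c "
from h import *
pin();topin(-30,-42,55);topin(0,-42,55)"
```

```text
pin in hook mm [-30.2 -46.   63.8] F hook [ 0.6 -0.1 -3.3]
to go cm [0.39 0.02 0.88] turn [ 0.001 -0.    -0.01 ]
to go cm [0.42 3.02 0.88] turn [ 0.001 -0.    -0.01 ]
```

```bash

python3 -m handwheel '[{"dx":0.4,"dy":0,"dz":0.4,"wx":0,"wy":0,"wz":-0.01,"claw":0},{"dx":0,"dy":0.8,"dz":0.2,"wx":0,"wy":0,"wz":0,"claw":0},{"dx":0,"dy":0.9,"dz":0.1,"wx":0,"wy":0,"wz":0,"claw":0},{"dx":0,"dy":0.8,"dz":0,"wx":0,"wy":0,"wz":0,"claw":0},{"dx":0,"dy":0.5,"dz":0,"wx":0,"wy":0,"wz":0,"claw":0},{"dx":0,"dy":0,"dz":0,"wx":0,"wy":0,"wz":0,"claw":0},{"dx":0,"dy":0,"dz":0,"wx":0,"wy":0,"wz":0,"claw":0}]'
python3 - <<'E'
from h import *
import pickle
st();pin();topin(0,-42,55)
f=optics.grab_frame("wrist");pickle.dump(f,open("w7.pkl","wb"));cv2.imwrite("pics/c7.png",cv2.resize(f["frame"][120:290,270:400],(459,600),interpolation=cv2.INTER_CUBIC))
E
```

```text
clock: 10.92
position: [0.6009, 0.1928, 0.2843]
tool_rot: [-3.141, 0.0, 1.891]
force: [0.9, -0.7, -1.8]
grip_width: 0.0154
finger_force: 59.0
{'clock': np.float64(10.925), 'position': array([0.6009, 0.1928, 0.2843]), 'tool_rot': array([-3.1414,  0.    ,  1.8907]), 'force': array([ 0.8729, -0.711 , -1.785 ]), 'moment': array([-0.0033, -0.0027, -0.0029]), 'grip_width': np.float64(0.0154), 'finger_force': np.float64(59.0081)} j [-0.6   0.5   0.29  1.53 -0.15  1.13  0.04]
pin in hook mm [ -0.1 -41.5  56.3] F hook [ 0.6 -0.9 -1.8]
to go cm [-0.05  0.01  0.13] turn [-0.     0.     0.001]
```

View pics/c7.png

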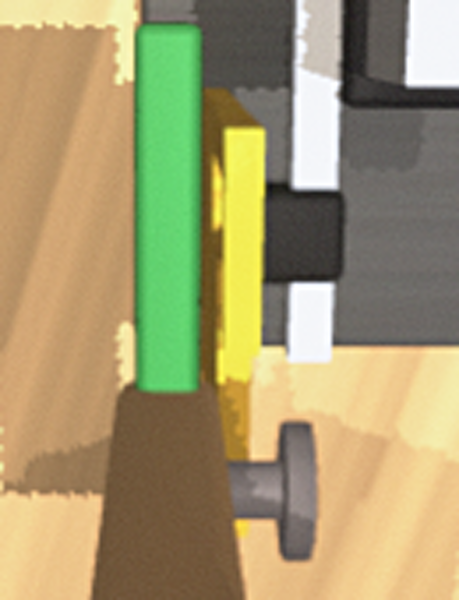

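```bash

python3 -m handwheel '[{"dx":0,"dy":0,"dz":0.6,"wx":0,"wy":0,"wz":0,"claw":0},{"dx":0,"dy":0,"dz":0.5,"wx":0,"wy":0,"wz":0,"claw":0},{"dx":0,"dy":0,"dz":0.3,"wx":0,"wy":0,"wz":0,"claw":0},{"dx":0,"dy":0,"dz":0.1,"wx":0,"wy":0,"wz":0,"claw":0},{"dx":0,"dy":0,"dz":0,"wx":0,"wy":0,"wz":0,"claw":0},{"dx":0,"dy":0,"dz":0,"wx":0,"wy":0,"wz":0,"claw":0}]'
python3 -c "
from h import *
pin()"
python3 -m handwheel '[{"dx":0,"dy":0,"dz":0.1,"wx":0,"wy":0,"wz":0,"claw":0},{"dx":0,"dy":0,"dz":0.1,"wx":0,"wy":0,"wz":0,"claw":0},{"dx":0,"dy":0,"dz":0,"wx":0,"wy":0,"wz":0,"claw":0}]'
python3 -c "
from h import *
pin()"
```

```text
clock: 11.72
position: [0.6011, 0.1929, 0.2694]
tool_rot: [3.141, -0.0, 1.891]
force: [0.1, 0.5, -3.0]
grip_width: 0.0151
finger_force: 59.0
pin in hook mm [  0.2 -41.4  41.4] F hook [ 0.2  0.5 -3. ]
clock: 12.1
position: [0.601, 0.1929, 0.2672]
tool_rot: [-3.141, 0.0, 1.891]
force: [-0.1, -0.2, -2.9]
grip_width: 0.015
finger_force: 59.0
pin in hook mm [  0.1 -41.4  39.2] F hook [-0.2 -0.2 -2.9]
```

```bash

for i in 1; do python3 -m handwheel '[{"dx":0,"dy":0,"dz":0.1,"wx":0,"wy":0,"wz":0,"claw":0},{"dx":0,"dy":0,"dz":0,"wx":0,"wy":0,"wz":0,"claw":0}]'
python3 -c "
from h import *
pin()"; python3 -m handwheel '[{"dx":0,"dy":0,"dz":0.1,"wx":0,"wy":0,"wz":0,"claw":0},{"dx":0,"dy":0,"dz":0,"wx":0,"wy":0,"wz":0,"claw":0}]'
python3 -c "
from h import *
pin()"; done
```

```text
clock: 12.35
position: [0.6009, 0.1929, 0.2662]
tool_rot: [-3.141, 0.0, 1.891]
force: [-0.4, -0.2, -2.2]
grip_width: 0.0153
finger_force: 59.0
pin in hook mm [  0.  -41.4  38.2] F hook [-0.5 -0.1 -2.2]
clock: 12.6
position: [0.6011, 0.193, 0.2655]
tool_rot: [3.141, -0.0, 1.891]
force: [-0.6, 0.1, 0.7]
grip_width: 0.0153
finger_force: 59.6
pin in hook mm [  0.2 -41.4  37.5] F hook [-0.6  0.3  0.7]
```

```bash

python3 -m handwheel '[{"dx":0,"dy":0,"dz":0,"wx":0,"wy":0,"wz":0,"claw":0}]'
python3 -c "
from h import *
pin()"
python3 -m handwheel '[{"dx":0,"dy":0,"dz":-0.23,"wx":0,"wy":0,"wz":0,"claw":0},{"dx":0,"dy":0,"dz":0,"wx":0,"wy":0,"wz":0,"claw":0},{"dx":0,"dy":0,"dz":0,"wx":0,"wy":0,"wz":0,"claw":0}]'
python3 -c "
from h import *
pin()"
```

```text
clock: 12.72
position: [0.6011, 0.1929, 0.2655]
tool_rot: [3.141, -0.0, 1.891]
force: [-1.6, -0.3, 1.2]
grip_width: 0.0153
finger_force: 59.6
pin in hook mm [  0.2 -41.5  37.5] F hook [-1.6  0.2  1.2]
clock: 13.1
position: [0.601, 0.193, 0.2675]
tool_rot: [-3.141, 0.0, 1.891]
force: [0.2, -0.3, -3.0]
grip_width: 0.0154
finger_force: 59.0
pin in hook mm [  0.  -41.4  39.5] F hook [ 0.1 -0.3 -3. ]
```

```bash

python3 -m handwheel '[{"dx":0.4,"dy":0,"dz":0,"wx":0,"wy":0,"wz":0,"claw":0},{"dx":0.5,"dy":0,"dz":0,"wx":0,"wy":0,"wz":0,"claw":0},{"dx":0.4,"dy":0,"dz":0,"wx":0,"wy":0,"wz":0,"claw":0},{"dx":0.2,"dy":0,"dz":0,"wx":0,"wy":0,"wz":0,"claw":0},{"dx":0,"dy":0,"dz":0,"wx":0,"wy":0,"wz":0,"claw":0}]'
python3 -c "
from h import *
pin()"
python3 -m handwheel '[{"dx":0.3,"dy":0,"dz":0,"wx":0,"wy":0,"wz":0,"claw":0},{"dx":0.3,"dy":0,"dz":0,"wx":0,"wy":0,"wz":0,"claw":0},{"dx":0.1,"dy":0,"dz":0,"wx":0,"wy":0,"wz":0,"claw":0},{"dx":0,"dy":0,"dz":0,"wx":0,"wy":0,"wz":0,"claw":0}]'
python3 -c "
from h import *
pin()"
```

```text
clock: 13.72
position: [0.5962, 0.2073, 0.2676]
tool_rot: [-3.142, 0.0, 1.891]
force: [0.2, -0.4, -2.9]
grip_width: 0.0154
finger_force: 59.0
pin in hook mm [  0.1 -26.2  39.6] F hook [ 0.1 -0.4 -2.9]
clock: 14.22
position: [0.5941, 0.2139, 0.2676]
tool_rot: [3.142, -0.0, 1.891]
force: [-0.4, -1.6, -2.4]
grip_width: 0.0155
finger_force: 59.0
pin in hook mm [  0.1 -19.3  39.6] F hook [-0.9 -1.4 -2.4]
```

```bash

python3 -m handwheel '[{"dx":0.2,"dy":0,"dz":0,"wx":0,"wy":0,"wz":0,"claw":0},{"dx":0.2,"dy":0,"dz":0,"wx":0,"wy":0,"wz":0,"claw":0},{"dx":0,"dy":0,"dz":0,"wx":0,"wy":0,"wz":0,"claw":0}]'
python3 -c "
from h import *
pin()"
python3 -m handwheel '[{"dx":0.3,"dy":0,"dz":0,"wx":0,"wy":0,"wz":0,"claw":0},{"dx":0.3,"dy":0,"dz":0,"wx":0,"wy":0,"wz":0,"claw":0},{"dx":0.2,"dy":0,"dz":0,"wx":0,"wy":0,"wz":0,"claw":0},{"dx":0,"dy":0,"dz":0,"wx":0,"wy":0,"wz":0,"claw":0}]'
python3 -c "
from h import *
pin()"
```

```text
clock: 14.6
position: [0.5927, 0.2178, 0.2676]
tool_rot: [-3.141, -0.0, 1.891]
force: [0.0, 0.2, -3.0]
grip_width: 0.0154
finger_force: 59.0
pin in hook mm [  0.  -15.2  39.5] F hook [ 0.1  0.1 -3. ]
clock: 15.1
position: [0.5902, 0.2254, 0.2676]
tool_rot: [-3.142, -0.0, 1.891]
force: [-0.1, 0.4, -2.6]
grip_width: 0.0152
finger_force: 59.0
pin in hook mm [ 0.1 -7.2 39.6] F hook [ 0.   0.5 -2.6]
```

Free in the gap; now feel out the back wall.

```bash

python3 -m handwheel '[{"dx":0.3,"dy":0,"dz":0,"wx":0,"wy":0,"wz":0,"claw":0},{"dx":0.2,"dy":0,"dz":0,"wx":0,"wy":0,"wz":0,"claw":0},{"dx":0,"dy":0,"dz":0,"wx":0,"wy":0,"wz":0,"claw":0}]'
python3 -c "
from h import *
pin()"
python3 -m handwheel '[{"dx":0.1,"dy":0,"dz":0,"wx":0,"wy":0,"wz":0,"claw":0},{"dx":0.1,"dy":0,"dz":0,"wx":0,"wy":0,"wz":0,"claw":0},{"dx":0,"dy":0,"dz":0,"wx":0,"wy":0,"wz":0,"claw":0}]'
python3 -c "
from h import *
pin()"
python3 -m handwheel '[{"dx":0.1,"dy":0,"dz":0,"wx":0,"wy":0,"wz":0,"claw":0},{"dx":0,"dy":0,"dz":0,"wx":0,"wy":0,"wz":0,"claw":0}]'
python3 -c "
from h import *
pin()"
```

```text
clock: 15.48
position: [0.5887, 0.2302, 0.2676]
tool_rot: [-3.142, -0.0, 1.891]
force: [0.6, -0.2, -2.8]
grip_width: 0.0148
finger_force: 59.0
pin in hook mm [ 0.1 -2.2 39.6] F hook [ 0.5 -0.4 -2.8]
clock: 15.85
position: [0.5881, 0.2319, 0.2676]
tool_rot: [-3.142, -0.0, 1.891]
force: [-0.2, -0.2, -1.7]
grip_width: 0.0151
finger_force: 59.0
pin in hook mm [ 0.1 -0.3 39.6] F hook [-0.3 -0.1 -1.7]
clock: 16.1
position: [0.5878, 0.2329, 0.2676]
tool_rot: [-3.142, -0.0, 1.891]
force: [-0.9, 0.3, -2.1]
grip_width: 0.0155
finger_force: 59.0
pin in hook mm [ 0.1  0.7 39.6] F hook [-0.7  0.6 -2.1]
```

```bash

python3 -m handwheel '[{"dx":0.1,"dy":0,"dz":0,"wx":0,"wy":0,"wz":0,"claw":0},{"dx":0,"dy":0,"dz":0,"wx":0,"wy":0,"wz":0,"claw":0}]' >/dev/null
python3 -c "
from h import *
pin()"
python3 -m handwheel '[{"dx":0.1,"dy":0,"dz":0,"wx":0,"wy":0,"wz":0,"claw":0},{"dx":0,"dy":0,"dz":0,"wx":0,"wy":0,"wz":0,"claw":0}]' >/dev/null
python3 -c "
from h import *
pin()"
```

```text
pin in hook mm [ 0.1  1.7 39.6] F hook [ 0.1 -0.5 -2.4]
pin in hook mm [ 0.1  2.7 39.6] F hook [-0.1  0.2 -3. ]
```

```bash

python3 -m handwheel '[{"dx":0.1,"dy":0,"dz":0,"wx":0,"wy":0,"wz":0,"claw":0},{"dx":0,"dy":0,"dz":0,"wx":0,"wy":0,"wz":0,"claw":0}]' >/dev/null
python3 -c "
from h import *
pin()"
python3 -m handwheel '[{"dx":0.05,"dy":0,"dz":0,"wx":0,"wy":0,"wz":0,"claw":0},{"dx":0,"dy":0,"dz":0,"wx":0,"wy":0,"wz":0,"claw":0}]' >/dev/null
python3 -c "
from h import *
pin()"
```

```text
pin in hook mm [ 0.1  3.6 39.6] F hook [-0.8  0.6 -2.7]
pin in hook mm [ 0.1  3.9 39.6] F hook [-0.4 -0.8 -2.3]
```

```bash

python3 -m handwheel '[{"dx":0.08,"dy":0,"dz":0,"wx":0,"wy":0,"wz":0,"claw":0},{"dx":0,"dy":0,"dz":0,"wx":0,"wy":0,"wz":0,"claw":0}]' >/dev/null
python3 -c "
from h import *
pin();st()"
```

```text
pin in hook mm [ 0.1  4.3 39.6] F hook [-1.  -4.  -2.5]
{'clock': np.float64(17.35), 'position': array([0.5866, 0.2364, 0.2676]), 'tool_rot': array([-3.1416e+00,  7.0000e-04,  1.8904e+00]), 'force': array([ 0.3278, -4.1302, -2.4687]), 'moment': array([-1.1913, -0.393 , -0.082 ]), 'grip_width': np.float64(0.0153), 'finger_force': np.float64(59.0688)} j [-0.66  0.51  0.28  1.55 -0.15  1.1  -0.03]
```

```bash

python3 -m handwheel '[{"dx":-0.33,"dy":0,"dz":0,"wx":0,"wy":0,"wz":0,"claw":0},{"dx":0,"dy":0,"dz":0,"wx":0,"wy":0,"wz":0,"claw":0},{"dx":0,"dy":0,"dz":0.2,"wx":0,"wy":0,"wz":0,"claw":0},{"dx":0,"dy":0,"dz":0.3,"wx":0,"wy":0,"wz":0,"claw":0},{"dx":0,"dy":0,"dz":0.3,"wx":0,"wy":0,"wz":0,"claw":0},{"dx":0,"dy":0,"dz":0,"wx":0,"wy":0,"wz":0,"claw":0}]' >/dev/null
python3 -c "
from h import *
pin();st()"
```

```text
pin in hook mm [-0.1  1.6 31.2] F hook [ 0.3  0.1 -2.7]
{'clock': np.float64(18.1), 'position': array([0.5874, 0.2337, 0.2592]), 'tool_rot': array([-3.1410e+00,  1.0000e-04,  1.8907e+00]), 'force': array([ 0.2363,  0.2147, -2.6824]), 'moment': array([ 0.0098,  0.0429, -0.0278]), 'grip_width': np.float64(0.0151), 'finger_force': np.float64(58.9553)} j [-0.66  0.52  0.28  1.56 -0.16  1.08 -0.02]
```

Inside the throat, no contact. Continue down.

```bash

python3 -m handwheel '[{"dx":0,"dy":0,"dz":0.4,"wx":0,"wy":0,"wz":0,"claw":0},{"dx":0,"dy":0,"dz":0.4,"wx":0,"wy":0,"wz":0,"claw":0},{"dx":0,"dy":0,"dz":0.3,"wx":0,"wy":0,"wz":0,"claw":0},{"dx":0,"dy":0,"dz":0,"wx":0,"wy":0,"wz":0,"claw":0}]' >/dev/null
python3 -c "
from h import *
pin()"
python3 -m handwheel '[{"dx":0,"dy":0,"dz":0.4,"wx":0,"wy":0,"wz":0,"claw":0},{"dx":0,"dy":0,"dz":0.4,"wx":0,"wy":0,"wz":0,"claw":0},{"dx":0,"dy":0,"dz":0.3,"wx":0,"wy":0,"wz":0,"claw":0},{"dx":0,"dy":0,"dz":0.2,"wx":0,"wy":0,"wz":0,"claw":0},{"dx":0,"dy":0,"dz":0.1,"wx":0,"wy":0,"wz":0,"claw":0},{"dx":0,"dy":0,"dz":0,"wx":0,"wy":0,"wz":0,"claw":0}]' >/dev/null
python3 -c "
from h import *
pin()"
```

```text
pin in hook mm [-0.1  1.6 20.3] F hook [ 0.6 -0.2 -2.6]
pin in hook mm [0.1 1.6 6.6] F hook [-0.8 -0.2 -2.4]
```

```bash

python3 -m handwheel '[{"dx":0,"dy":0,"dz":0.15,"wx":0,"wy":0,"wz":0,"claw":0},{"dx":0,"dy":0,"dz":0.15,"wx":0,"wy":0,"wz":0,"claw":0},{"dx":0,"dy":0,"dz":0,"wx":0,"wy":0,"wz":0,"claw":0}]' >/dev/null
python3 -c "
from h import *
pin()"
python3 -m handwheel '[{"dx":0,"dy":0,"dz":0.1,"wx":0,"wy":0,"wz":0,"claw":0},{"dx":0,"dy":0,"dz":0.1,"wx":0,"wy":0,"wz":0,"claw":0},{"dx":0,"dy":0,"dz":0,"wx":0,"wy":0,"wz":0,"claw":0}]' >/dev/null
python3 -c "
from h import *
pin();pin()"
```

```text
pin in hook mm [0.  1.6 3.5] F hook [-0.7  0.3 -2.3]
pin in hook mm [0.1 1.6 1.6] F hook [-0.9  0.8 -1. ]
pin in hook mm [0.1 1.6 1.6] F hook [-0.9  0.8 -1. ]
```

```bash

python3 -m handwheel '[{"dx":0,"dy":0,"dz":0.03,"wx":0,"wy":0,"wz":0,"claw":0},{"dx":0,"dy":0,"dz":0,"wx":0,"wy":0,"wz":0,"claw":0}]' 20
python3 -m handwheel '[{"dx":0,"dy":0,"dz":0,"wx":0,"wy":0,"wz":0,"claw":22},{"dx":0,"dy":0,"dz":0,"wx":0,"wy":0,"wz":0,"claw":30},{"dx":0,"dy":0,"dz":0,"wx":0,"wy":0,"wz":0,"claw":40},{"dx":0,"dy":0,"dz":0,"wx":0,"wy":0,"wz":0,"claw":50},{"dx":0,"dy":0,"dz":0,"wx":0,"wy":0,"wz":0,"claw":50}]' >/dev/null
python3 - <<'E'
from h import *
pin();st()
S_=optics.grab_frame("side")["frame"];W=optics.grab_frame("wrist")["frame"]
a=cv2.resize(S_[140:260,290:390],(400,480),interpolation=cv2.INTER_CUBIC);b=cv2.resize(W[120:480,200:440],(320,480));cv2.imwrite("pics/c8.png",np.hstack([a,b]))
E
```

```text
clock: 20.35
position: [0.5875, 0.2337, 0.2295]
tool_rot: [3.141, -0.0, 1.891]
force: [-0.2, -0.3, 1.5]
grip_width: 0.0156
finger_force: 59.6
pin in hook mm [0.1 1.6 1.3] F hook [0.9 0.3 0.6]
{'clock': np.float64(20.975), 'position': array([0.5875, 0.2338, 0.2293]), 'tool_rot': array([3.1415, 0.    , 1.8908]), 'force': array([0.704 , 0.5978, 0.5745]), 'moment': array([-0.0053, -0.0453,  0.0009]), 'grip_width': np.float64(0.0427), 'finger_force': np.float64(0.0)} j [-0.65  0.55  0.27  1.59 -0.16  1.02 -0.01]
```

View pics/c8.png

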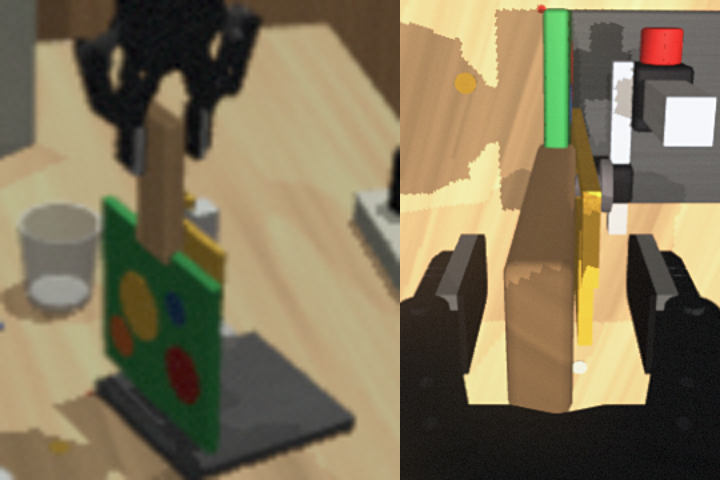

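```bash

python3 -m handwheel '[{"dx":0,"dy":0,"dz":-0.5,"wx":0,"wy":0,"wz":0,"claw":60},{"dx":0,"dy":0,"dz":-1.5,"wx":0,"wy":0,"wz":0,"claw":60},{"dx":0,"dy":0,"dz":-3,"wx":0,"wy":0,"wz":0,"claw":60},{"dx":0,"dy":0,"dz":-4,"wx":0,"wy":0,"wz":0,"claw":60},{"dx":0,"dy":0,"dz":-4,"wx":0,"wy":0,"wz":0,"claw":60},{"dx":0,"dy":0,"dz":0,"wx":0,"wy":0,"wz":0,"claw":60},{"dx":0,"dy":0,"dz":0,"wx":0,"wy":0,"wz":0,"claw":60},{"dx":0,"dy":0,"dz":0,"wx":0,"wy":0,"wz":0,"claw":60}]' >/dev/null
python3 -m handwheel '[{"dx":0,"dy":0,"dz":0,"wx":0,"wy":0,"wz":0,"claw":60},{"dx":0,"dy":0,"dz":0,"wx":0,"wy":0,"wz":0,"claw":60},{"dx":0,"dy":0,"dz":0,"wx":0,"wy":0,"wz":0,"claw":60},{"dx":0,"dy":0,"dz":0,"wx":0,"wy":0,"wz":0,"claw":60},{"dx":0,"dy":0,"dz":0,"wx":0,"wy":0,"wz":0,"claw":60},{"dx":0,"dy":0,"dz":0,"wx":0,"wy":0,"wz":0,"claw":60},{"dx":0,"dy":0,"dz":0,"wx":0,"wy":0,"wz":0,"claw":60},{"dx":0,"dy":0,"dz":0,"wx":0,"wy":0,"wz":0,"claw":60}]'
python3 - <<'E'
from h import *
S1=optics.grab_frame("side")["frame"]
for _ in range(8): S2=optics.grab_frame("side")["frame"]
c=lambda i:i[140:260,290:390].astype(int)
print("motion",np.abs(c(S1)-c(S2)).mean(), np.percentile(np.abs(c(S1)-c(S2)),99.5))
W=optics.grab_frame("wrist")["frame"]
a=cv2.resize(S2[140:260,290:390],(400,480),interpolation=cv2.INTER_CUBIC);b=cv2.resize(W[120:480,200:440],(320,480));cv2.imwrite("pics/c9.png",np.hstack([a,b]))
E
```

```text
clock: 23.08
position: [0.5875, 0.2338, 0.3593]
tool_rot: [-3.142, 0.0, 1.891]
force: [0.1, -0.2, 1.0]
grip_width: 0.0513
finger_force: 0.0
motion 1.1183888888888889 6.0
```

View pics/c9.png

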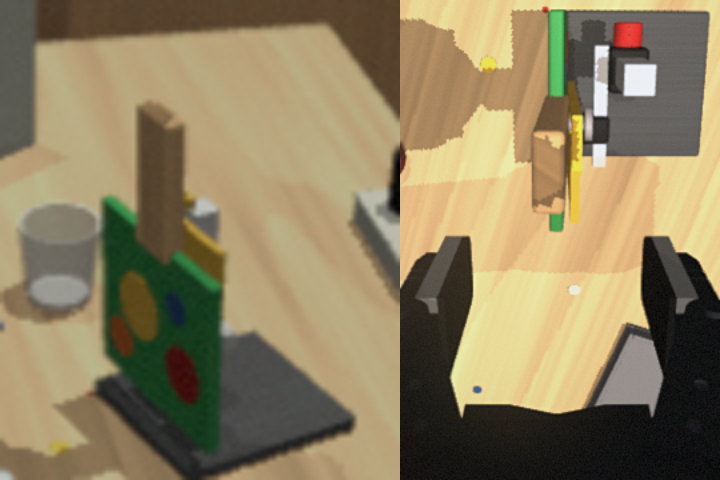

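The sign hangs upright and still (panel at about (160,320) in the crop). The pin's head is on the far side of the plate, and the gripper is clear above it.

```bash
python3 -c "
from workcell import job_done
print(job_done())"
```

```text
the job is handed in; nothing more can be done
None
```

The green sign hangs by its pin at the bottom of the yellow hook's throat, released, upright and still, and the job was handed in at about 23.6 s; no verdict was returned.

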